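# Show where the stray stamp belongs

## Task

Show the apprentice where the stray hand stamp goes: point down at the top of the ball-handled stamp standing on the bench, with the fingertips straight above it and 1 to 4 cm clear of it, for about two seconds, then point the same way at the mouth of the one empty hole in the wooden stamp block, for about two seconds, and finish still pointing there. Only point: touch nothing, and leave every stamp and everything else where it stands.

Things in the scene. Friction and masses are not known exactly. Their poses are not given: they have to be found in the camera images.
- ball_stamp: The stray stamp: hand stamp standing upright on the bench, brass foot 32 mm across and 30 mm high, short thin neck, ball-shaped handle of white lacquered wood 44 mm across; 80 mm tall in all. Origin at the centre of its underside, z up. Loose, about 0.2 kg. Its place on the bench changes with those of the two other loose stamps, which stand at least 95 mm away.
- ball_top (a point): Highest point of the ball handle, on the stamp's axis, 80 mm above its underside.
- block: Dark wooden stamp block fixed to the bench, 66 x 320 x 45 mm (its own x, y, z), origin at the centre of its underside, turned by up to 0.28 rad. Five holes 36 mm across and 30 mm deep in one row along its y axis, at y = -120, -60, 0, 60 and 120 mm; four hold stamps whose handles rise 50 mm above the block's top, one is empty.
- empty_hole: The one empty hole of the block, 36 mm across, 30 mm deep, dark at the bottom. Origin at the centre of its mouth, level with the block's top, 45 mm above the bench; z up. Which of the five holes is empty changes.
- seated0: A stamp with a straight white wooden handle (at most 28 mm across) on a 32 mm brass foot, 80 mm tall, loose in a hole of the block, its top 95 mm above the bench. Origin at the centre of its underside. Leave alone.
- seated1: A stamp with a tapered white wooden handle (at most 28 mm across) on a 32 mm brass foot, 80 mm tall, loose in a hole of the block, its top 95 mm above the bench. Origin at the centre of its underside. Leave alone.
- seated2: A stamp with a straight white wooden handle (at most 28 mm across) on a 32 mm brass foot, 80 mm tall, loose in a hole of the block, its top 95 mm above the bench. Origin at the centre of its underside. Leave alone.
- seated3: A stamp with a tapered white wooden handle (at most 28 mm across) on a 32 mm brass foot, 80 mm tall, loose in a hole of the block, its top 95 mm above the bench. Origin at the centre of its underside. Leave alone.
- straight_stamp: Another loose stamp, 80 mm tall, same foot, plain straight white handle 24 mm across, upright on the bench; origin at the centre of its underside. Leave alone.
- tee_stamp: Another loose stamp, 80 mm tall, same foot, T-shaped white handle 60 mm long, upright on the bench; origin at the centre of its underside. Leave alone.
- slab: Marble cutting slab, 200 x 260 x 35 mm, fixed, to the robot's right. Origin at the centre of its underside.
- round_knife: Half-moon knife, about 160 mm wide, lying on the slab, its top at most 60 mm above the bench. Origin at its middle. Leave alone.
- mallet: Hammer, 260 mm long, lying to the robot's left beyond the block's end. Origin under its middle. Leave alone.
- dye_jar: Closed jar, 60 mm across, 85 mm tall, to the robot's left. Origin at the centre of its underside. Leave alone.
- tape_measure: Tape measure case, 70 x 37 x 65 mm, to the robot's right. Origin at the centre of its underside. Leave alone.
- rule: Flat steel rule, 30 x 300 x 4 mm, lying beyond the block. Origin at the centre of its underside. Leave alone.

How it is judged:
By the outcome, as a careful person would: the job done as asked, in the order asked, and still so for the second after the job is handed in, with the robot touching nothing.
It also fails if it takes over 38 s, if anything falls off the work surface, if the arm or the gripper's body presses on something with over 40 N, if the wrist force passes 120 N, or if a joint passes its speed limit or range.

## Robot

A 6-joint arm with a two-finger parallel gripper is mounted at the origin on the work surface. World frame = base frame: x ahead of the robot, y to its left, z up, the work surface at z = 0. Lengths are in m, angles in degrees, forces in N, time in s.
With the tool pointing down it reaches from about 0.25 to 0.725 m from the base axis. Payload 9.7 kg.
Tool frame: the origin (TCP) lies midway between the tips of the shut fingers; the grasp point (between the pads) lies 19 mm behind it; z points along the fingers, y is the line along which they close (so a half turn about z gives the same grasp; the last joint's range is limited). The gripper opens to 85 mm and grips with 20 to 120 N. Pads are 22 mm wide; open, the fingers measure 114 mm over their backs; the gripper's body (76 mm by 85 mm) begins 54 mm behind the grasp point. The pads swing forward as they close: fully open they stand 13 mm farther back than shut.
Start: joints at [-72.594, 4.979, 10.078, 95.1, 0, 90], TCP at [0.165, -0.525, 0.231] pointing down, gripper open.
Joint ranges: [-179.16, 179.16], [-48.56, 103.87], [-65.8, 70.77], [-126.05, 130.52], [-82.76, 87.17], [-180, 180]. Speed limits (degrees/s): [127.2, 127.2, 147.25, 180, 180, 180].

## Interface

Orientations are given as [roll, pitch, yaw] about the fixed x, y, z axes, in that order (R = Rz(yaw) Ry(pitch) Rx(roll)).
In Python, from workcell import bot gives the robot as it stands.
- The arm moves only by the shell command python3 -m crank 'ROWS' [FORCE]. ROWS is JSON, a list of rows, each an object with "gripper": the finger opening in mm, from 0 to 85.4; "travel": the shift along the tool's x, y, z in mm, a list of three; "twist": the turn, a rotation vector about the tool's x, y, z in rad, a list of three. In form: [{"gripper": gripper, "travel": [tx, ty, tz], "twist": [rx, ry, rz]}, ...]. A call has 1 to 12 rows; each row shifts and turns the commanded pose from where the row before left it, along the tool's axes as they then stand; what a row does not reach is not made up. A row lasts 1/8 s, in which the tool goes at most 62.5 mm and 10.7 degrees, less where a joint would pass 70% of its speed; a pose out of reach is approached as far as the arm can. A call is refused whole if a number of a shift passes 62.5 or a number of a turn 0.188, either way. A call with a gripper value outside its range is refused whole. The fingers move at their own pace and stop on an object; FORCE is the grip in N (left out, the last holds). Time passes only in rows, so rows that do not move let the fingers close. It gives the time, the measured TCP pose, the force, the opening and the grip force at its end, in the units of the state.
- bot.get_obs(): the state, without advancing time (a new reading comes with each control period).
- bot.camera(name): name is "scene" or "top" or "wrist"; returns the picture (384x512x3 uint8, red, green, blue); there is no depth.
- bot.calibration(name): a dict with "vfov" (degrees; the focal length in pixels is half the picture's height over the tangent of half this angle, whatever the lens; pixels are square), "cx", "cy" (the principal point, pixels), "k1" (the pictures are not rectified: a ray, as slopes to the right and down, at radius r is drawn at 1 + k1 r^2 times it, then the intrinsics apply), "camera_from_world" (4x4, takes a point from world to camera coordinates). Camera axes: x right, y down, z forward; pixel columns grow to the right and rows downward; lengths in m; the calibration is good to about 2 mm. A picture is of the moment at which its call begins: read the wrist's pose just before it. calibration takes no time and is no camera call; for the wrist camera it gives the pose at the moment of the call.
- bot.job_done(): hands the job in; it is judged then, once.
The state is a dict: "time": time; "q": joint angles; "qd": joint speeds; "joint_efforts": joint torques, N m; "ee_pos": TCP position; "tcp_rot": TCP orientation; "wrist_force": force on the tool from outside, world axes, zero at the start; "torque": the same for the moment, N m; "opening": finger opening in m; "grasp_force": force on a finger pad.
Only numpy, scipy, OpenCV 4.12 (cv2) and the standard library are available. Lean on these libraries where they do the work, as an engineer would, in place of code of your own. Each camera call takes 0.05 s, during which the arm holds its last target. There are 200 camera calls.

## Working session

There is one attempt and no reset: what is moved stays moved. The work goes in short steps, Python scripts to look and compute and a shell command to move; the robot and the scene stay as the last step left them, time stands still between calls to the robot, and variables do not carry over. Pictures are saved under pics/ and viewed, at most 10 in all, crops included, and the job is handed in when it is done.

```bash
mkdir -p pics; cat > h.py <<'E'
import numpy as np, cv2
from workcell import bot
def snap(n,f):
    im=bot.camera(n); cv2.imwrite(f'pics/{f}.png',im[:,:,::-1]); return im
def K(c):
    f=192/np.tan(np.radians(c['vfov'])/2); return np.array([[f,0,c['cx']],[0,f,c['cy']],[0,0,1.]])
def ray(c,uv):
    p=cv2.undistortPoints(np.array([[uv]],float),K(c),np.array([c['k1'],0,0,0.]))[0,0]
    M=np.array(c['camera_from_world']); o=-M[:3,:3].T@M[:3,3]; return o,M[:3,:3].T@np.array([p[0],p[1],1])
def onz(c,uv,z):
    o,d=ray(c,uv); return o+d*(z-o[2])/d[2]
def proj(c,P):
    M=np.array(c['camera_from_world']); q=M[:3,:3]@np.array(P)+M[:3,3]
    q=q/q[2]; r2=q[0]**2+q[1]**2; s=1+c['k1']*r2
    return (K(c)@np.array([q[0]*s,q[1]*s,1]))[:2]
E
python3 - <<'E'
from h import *
o=bot.get_obs(); print(o['ee_pos'],o['tcp_rot'],o['time'])
for n in ('top','scene'):
    snap(n,n); c=bot.calibration(n); o_,d=ray(c,(c['cx'],c['cy'])); print(n,c['vfov'],c['k1'],o_,d)
E
```

```text
[ 0.16447092 -0.52461122  0.23060016] [-1.79928191e+02 -8.48111664e-04  1.74050860e+01] 0.0
top 45.96101217196316 -0.007192234874246568 [ 0.41026757 -0.01194025  1.5241115 ] [ 0.11776854 -0.01558792 -0.99291872]
scene 44.982721836783846 0.03945720802446917 [1.26799232 0.00489986 1.15280801] [-0.54186919 -0.02040337 -0.84021514]
```

View pics/top.png

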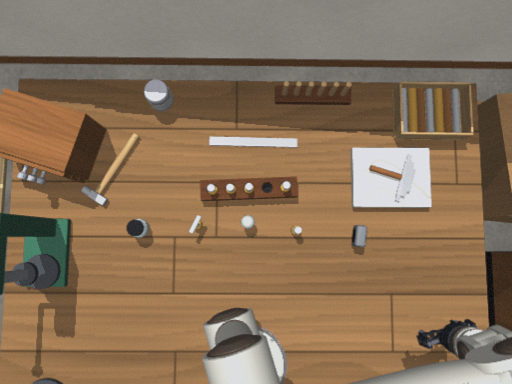

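View pics/scene.png

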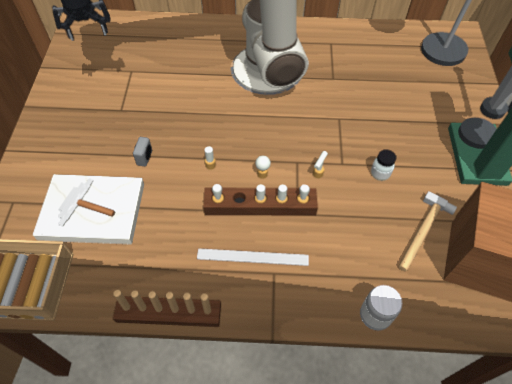

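Top view: ball handle at about (248,222), empty hole at about (267,187), second from the robot's right end. Scene view: ball at (263,163), hole at (239,197). I'll measure both from both views.

```bash
cat > m.py <<'E'
from h import *
for n,b,hl in (('top',(248,222),(267,187)),('scene',(263,163),(239,197))):
    c=bot.calibration(n); im=cv2.imread(f'pics/{n}.png')
    hsv=cv2.cvtColor(im,cv2.COLOR_BGR2HSV)
    def cc(m,p):
        k,L,s,ce=cv2.connectedComponentsWithStats(m.astype(np.uint8)); i=min(range(1,k),key=lambda i:np.hypot(*(ce[i]-p))+(99 if s[i,4]<15 else 0)); return ce[i],s[i]
    w=(hsv[...,1]<70)&(hsv[...,2]>120); e,s=cc(w,b); print(n,'ball',e,s,onz(c,e,.058))
    x,y=hl; v=hsv[...,2].astype(int); print('hole nbhd\n',v[y-7:y+8,x-9:x+10])
    br=v[y-10:y+10,x-10:x+10]
    d=(v<24); e,s=cc(d,hl); print('hole',e,s,onz(c,e,.045))
E
python3 m.py
```

```text
top ball [247.25       221.21527778] [241 215  14  14 144] [ 0.46478319 -0.00062106  0.058     ]
hole nbhd
 [[117 116 117 115 113 111 105 111 111 106 110 107 110 110 107 107 106 106
  109]
 [119 113 116 106 107 106 111 108 106 104 105 103 110 109 106 107 111 107
  109]
 [115 109 107 110 106 104  87  75  64  61  65  78  96 112 110 111 110 108
  107]
 [111 109 113 111 103  78  55  47  43  37  43  45  77 100 106 107 112 110
  111]
 [110 108 110 104  91  61  45  31  43  37  36  43  49  68 104 109 113 111
  111]
 [108 108 107  92  66  44  31  39  34  38  37  34  47  64  95 110 112 114
  114]
 [111 109 108  94  63  31  37  35  41  28  38  31  41  50  80 110 114 114
  111]
 [109 109 109  91  41  34  35  31  43  54  47  46  52  43  78 104 116 115
  115]
 [110 111 110  94  53  40  41  51  50  49  48  50  49  63  92 110 113 116
  114]
 [112 116 113  96  63  48  46  53  47  47  53  51  50  68 100 112 115 113
  116]
 [117 115 116 114  87  54  49  49  45  49  43  48  51  79 103 116 119 116
  117]
 [125 122 117 123 113  90  58  54  49  49  48  50  72  96 119 119 119 116
  120]
 [121 119 123 122 12
[... 1011 characters left out ...]
65  59  59  60  61  59  56  51  76 106 117
  117]
 [119 119 106  78  61  59  56  54  49  49  48  53  51  53  51  80 108 117
  117]
 [118 120 110  83  59  47  47  48  48  48  46  48  47  48  54  92 111 114
  113]
 [119 119 116  99  68  47  48  47  48  49  48  48  47  46  68 102 116 115
  115]
 [117 117 116 112  91  65  49  46  48  48  47  47  57  67  94 111 114 113
  117]
 [116 114 115 114 108  98  83  70  61  61  63  72  89 102 109 111 113 115
  119]
 [116 115 115 116 116 113 108 104 103 101 101 104 108 111 115 115 116 119
  122]
 [116 116 115 114 114 115 114 115 113 114 114 113 115 115 118 121 123 124
  125]]
hole [148.275 151.675] [146 146   5  13  40] [ 0.42562142 -0.34492381  0.045     ]
```

```bash
cat > m2.py <<'E'
from h import *
for n,hl,t in (('top',(267,187),80),('scene',(239,197),92)):
    c=bot.calibration(n); im=cv2.imread(f'pics/{n}.png'); hsv=cv2.cvtColor(im,cv2.COLOR_BGR2HSV)
    x,y=hl; v=hsv[y-9:y+10,x-9:x+10,2]<t
    k,L,s,ce=cv2.connectedComponentsWithStats(v.astype(np.uint8)); i=L[9,9]; e=ce[i]+[x-9,y-9]
    H=onz(c,e,.045); print(n,'hole',e,s[i],H)
    w=((hsv[...,1]<70)&(hsv[...,2]>120)).astype(np.uint8); k,L,s,ce=cv2.connectedComponentsWithStats(w)
    S=[onz(c,ce[i],.082) for i in range(1,k) if 8<s[i,4]<250]
    S=np.array([p for p in S if np.hypot(*(p-H)[:2])<.27 and abs(p[0]-H[0])<.09]); S=S[S[:,1].argsort()]; print(S.round(3))
E
python3 m2.py
```

```text
top hole [266.72043011 186.90322581] [ 4  4 11 11 93] [ 0.57816393 -0.06373359  0.045     ]
[[ 0.582 -0.124  0.082]
 [ 0.576 -0.004  0.082]
 [ 0.573  0.057  0.082]
 [ 0.571  0.118  0.082]]
scene hole [238.94392523 197.48598131] [  3   5  13  10 107] [ 0.57452717 -0.06321971  0.045     ]
[[ 0.577 -0.123  0.082]
 [ 0.575 -0.003  0.082]
 [ 0.573  0.057  0.082]
 [ 0.567  0.117  0.082]]
```

```bash
python3 -m crank '[{"gripper":0,"travel":[0,0,0],"twist":[0,0,-0.16]},{"gripper":0,"travel":[0,0,0],"twist":[0,0,-0.16]},{"gripper":0,"travel":[0,0,0],"twist":[0,0,-0.16]},{"gripper":0,"travel":[0,0,0],"twist":[0,0,-0.16]},{"gripper":0,"travel":[0,0,0],"twist":[0,0,-0.16]},{"gripper":0,"travel":[0,0,0],"twist":[0,0,-0.16]},{"gripper":0,"travel":[0,0,0],"twist":[0,0,-0.16]},{"gripper":0,"travel":[0,0,0],"twist":[0,0,-0.15]},{"gripper":0,"travel":[0,0,0],"twist":[0,0,0]}]'
```

```text
time: 1.23
ee_pos: [0.1645, -0.5247, 0.2309]
tcp_rot: [-180.0, -0.0, 90.1]
wrist_force: [0.4, -0.3, -0.7]
opening: 0.0001
grasp_force: 0.0
```

```bash
python3 -m crank '[{"gripper":0,"travel":[20,12,0],"twist":[0,0,0]},{"gripper":0,"travel":[48,27,0],"twist":[0,0,0]},{"gripper":0,"travel":[48,27,0],"twist":[0,0,0]},{"gripper":0,"travel":[48,27,0],"twist":[0,0,0]},{"gripper":0,"travel":[48,27,0],"twist":[0,0,0]},{"gripper":0,"travel":[48,27,0],"twist":[0,0,0]},{"gripper":0,"travel":[48,27,0],"twist":[0,0,0]},{"gripper":0,"travel":[48,27,0],"twist":[0,0,0]},{"gripper":0,"travel":[48,27,0],"twist":[0,0,0]},{"gripper":0,"travel":[48,27,0],"twist":[0,0,0]},{"gripper":0,"travel":[48,27,0],"twist":[0,0,0]},{"gripper":0,"travel":[20,12,0],"twist":[0,0,0]}]'
python3 - <<'E'
from h import *
o=bot.get_obs(); print(o['ee_pos'],o['tcp_rot'])
c=bot.calibration('wrist'); snap('wrist','w1')
o_,d=ray(c,(c['cx'],c['cy'])); print(o_,d)
np.save('w1.npy',c,allow_pickle=True)
for P in ([.462,-.001,.058],[.576,-.0635,.045]): print(proj(c,P))
E
```

```text
time: 2.72
ee_pos: [0.4577, -0.0015, 0.2309]
tcp_rot: [-180.0, -0.0, 90.1]
wrist_force: [-0.3, -1.0, -0.1]
opening: 0.0
grasp_force: 0.0
[ 0.45769429 -0.00148697  0.23089848] [-1.79974515e+02 -1.62059222e-02  9.00873241e+01]
[0.45864831 0.07057225 0.37346697] [-2.46723941e-04 -2.81087820e-01 -9.59682018e-01]
[256.33638251 173.61912616]
[343.38007789 218.27146391]
```

View pics/w1.png

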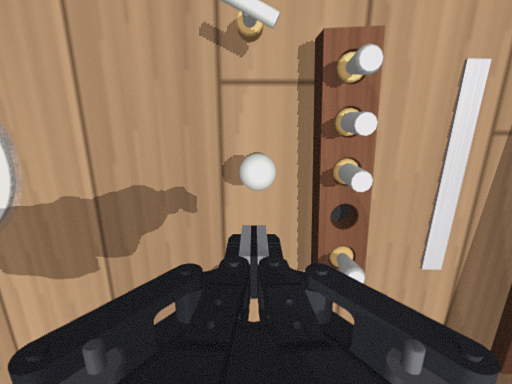

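The wrist view shows the ball at about (258,172) and the hole at (344,216). Both are within 2 px of the positions predicted from the other views.

```bash
python3 - <<'E'
from h import *
c=np.load('w1.npy',allow_pickle=True).item(); hsv=cv2.cvtColor(cv2.imread('pics/w1.png'),cv2.COLOR_BGR2HSV)
for (x,y),m,z in (((258,172),(hsv[...,1]<60)&(hsv[...,2]>110),.058),((344,216),hsv[...,2]<62,.045)):
    k,L,s,ce=cv2.connectedComponentsWithStats(m[y-24:y+24,x-24:x+24].astype(np.uint8)); i=L[24,24]
    x0=ce[i]+[x-24,y-24]; b=s[i]; bc=np.array([x-24+b[0]+(b[2]-1)/2,y-24+b[1]+(b[3]-1)/2]); print(x0,bc,b,onz(c,x0,z),onz(c,bc,z))
E
```

```text
[257.1716141  171.52875696] [257.  171.5] [   5    5   37   38 1078] [0.46298533 0.00154932 0.058     ] [0.46278075 0.00158412 0.058     ]
[344.9587156  214.89449541] [344. 216.] [ 11  12  27  25 436] [ 0.57760884 -0.05877938  0.045     ] [ 0.57650746 -0.06032119  0.045     ]
```

```bash
python3 -m crank '[{"gripper":0,"travel":[1.5,5,10],"twist":[0,0,0]},{"gripper":0,"travel":[0,0,30],"twist":[0,0,0]},{"gripper":0,"travel":[0,0,30],"twist":[0,0,0]},{"gripper":0,"travel":[0,0,25],"twist":[0,0,0]},{"gripper":0,"travel":[0,0,15],"twist":[0,0,0]},{"gripper":0,"travel":[0,0,10],"twist":[0,0,0]},{"gripper":0,"travel":[0,0,6],"twist":[0,0,0]},{"gripper":0,"travel":[0,0,3],"twist":[0,0,0]},{"gripper":0,"travel":[0,0,0],"twist":[0,0,0]}]'
python3 - <<'E'
from h import *
snap('scene','s2')
cv2.imwrite('pics/s2c.png',cv2.resize(cv2.imread('pics/s2.png')[90:240,170:350],None,fx=4,fy=4))
E
```

```text
time: 3.9
ee_pos: [0.4621, -0.0024, 0.1026]
tcp_rot: [180.0, -0.0, 90.2]
wrist_force: [0.2, -0.5, 0.6]
opening: 0.0001
grasp_force: 0.0
```

View pics/s2c.png

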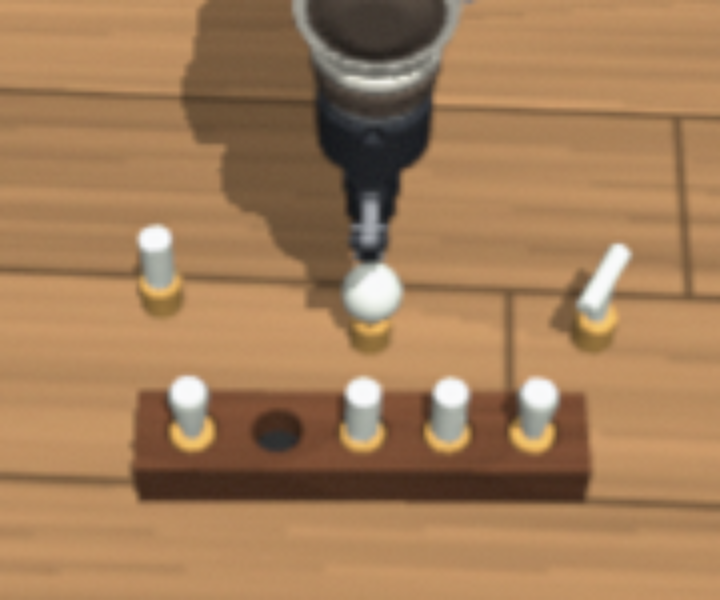

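The fingertips are right above the ball, with a visible gap of about 2 cm. I'll trim 2 mm sideways and hold.

```bash
python3 -m crank '[{"gripper":0,"travel":[2,0,0],"twist":[0,0,0]},{"gripper":0,"travel":[0,0,0],"twist":[0,0,0]},{"gripper":0,"travel":[0,0,0],"twist":[0,0,0]},{"gripper":0,"travel":[0,0,0],"twist":[0,0,0]},{"gripper":0,"travel":[0,0,0],"twist":[0,0,0]},{"gripper":0,"travel":[0,0,0],"twist":[0,0,0]},{"gripper":0,"travel":[0,0,0],"twist":[0,0,0]},{"gripper":0,"travel":[0,0,0],"twist":[0,0,0]},{"gripper":0,"travel":[0,0,0],"twist":[0,0,0]},{"gripper":0,"travel":[0,0,0],"twist":[0,0,0]}]'
python3 -m crank '[{"gripper":0,"travel":[0,0,0],"twist":[0,0,0]},{"gripper":0,"travel":[0,0,0],"twist":[0,0,0]},{"gripper":0,"travel":[0,0,0],"twist":[0,0,0]},{"gripper":0,"travel":[0,0,0],"twist":[0,0,0]},{"gripper":0,"travel":[0,0,0],"twist":[0,0,0]},{"gripper":0,"travel":[0,0,0],"twist":[0,0,0]},{"gripper":0,"travel":[0,0,0],"twist":[0,0,0]},{"gripper":0,"travel":[0,0,0],"twist":[0,0,0]},{"gripper":0,"travel":[0,0,0],"twist":[0,0,0]}]'
```

```text
time: 5.2
ee_pos: [0.4619, -0.0004, 0.1023]
tcp_rot: [-180.0, 0.0, 90.2]
wrist_force: [-0.6, 0.1, 0.8]
opening: -0.0003
grasp_force: 0.0
time: 6.32
ee_pos: [0.462, -0.0004, 0.1023]
tcp_rot: [-180.0, -0.0, 90.2]
wrist_force: [-0.5, -0.4, 0.1]
opening: -0.0001
grasp_force: 0.0
```

```bash
python3 -m crank '[{"gripper":0,"travel":[0,0,-15],"twist":[0,0,0]},{"gripper":0,"travel":[0,0,-30],"twist":[0,0,0]},{"gripper":0,"travel":[0,0,-15],"twist":[0,0,0]},{"gripper":0,"travel":[-10,18,0],"twist":[0,0,0]},{"gripper":0,"travel":[-16,29,0],"twist":[0,0,0]},{"gripper":0,"travel":[-16,29,0],"twist":[0,0,0]},{"gripper":0,"travel":[-14,26,0],"twist":[0,0,0]},{"gripper":0,"travel":[-6,12.5,0],"twist":[0,0,0]},{"gripper":0,"travel":[0,0,0],"twist":[0,0,0]},{"gripper":0,"travel":[0,0,0],"twist":[0,0,0]}]'
python3 - <<'E'
from h import *
print(bot.get_obs()['ee_pos'])
c=bot.calibration('wrist'); im=snap('wrist','w2'); np.save('w2.npy',c,allow_pickle=True)
print(proj(c,[.5765,-.062,.045]))
snap('scene','s3')
a=cv2.imread('pics/w2.png'); b=cv2.resize(cv2.imread('pics/s3.png')[110:230,190:330],(448,384))
cv2.imwrite('pics/b.png',cv2.resize(np.hstack([a[:,100:412],b]),None,fx=1,fy=1))
E
```

```text
time: 7.58
ee_pos: [0.576, -0.0617, 0.1624]
tcp_rot: [-180.0, -0.0, 90.2]
wrist_force: [-0.0, 0.1, 1.0]
opening: 0.0001
grasp_force: 0.0
[ 0.57598276 -0.06166405  0.16244162]
[253.02981892 186.74210712]
```

View pics/b.png

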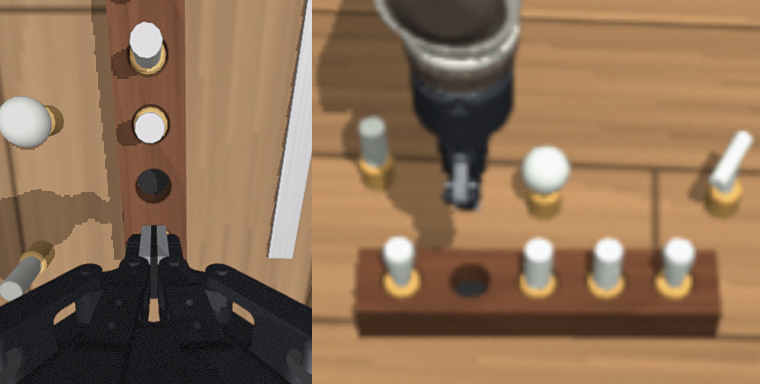

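The mouth sits at (253,186) in the wrist picture, matching the prediction, so I descend straight onto it.

```bash
python3 -m crank '[{"gripper":0,"travel":[0,0,10],"twist":[0,0,0]},{"gripper":0,"travel":[0,0,22],"twist":[0,0,0]},{"gripper":0,"travel":[0,0,22],"twist":[0,0,0]},{"gripper":0,"travel":[0,0,18],"twist":[0,0,0]},{"gripper":0,"travel":[0,0,10],"twist":[0,0,0]},{"gripper":0,"travel":[0,0,6],"twist":[0,0,0]},{"gripper":0,"travel":[0,0,4],"twist":[0,0,0]},{"gripper":0,"travel":[0,0,2],"twist":[0,0,0]},{"gripper":0,"travel":[0,0,0],"twist":[0,0,0]}]'
python3 - <<'E'
from h import *
snap('scene','s4'); snap('wrist','w4'); a=cv2.imread('pics/w4.png'); b=cv2.resize(cv2.imread('pics/s4.png')[110:230,190:330],(448,384))
cv2.imwrite('pics/b4.png',np.hstack([a[:,100:412],b]))
E
```

```text
time: 8.8
ee_pos: [0.5768, -0.0621, 0.0685]
tcp_rot: [180.0, 0.0, 90.2]
wrist_force: [-0.4, -0.7, -0.1]
opening: 0.0001
grasp_force: 0.0
```

View pics/b4.png

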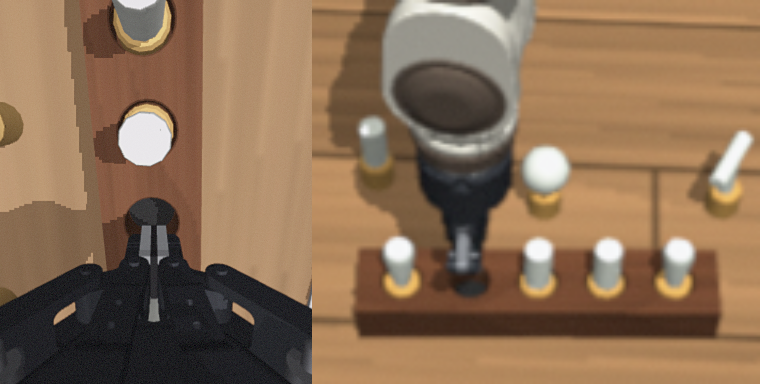

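The fingertips are above the hole's mouth, clear of both neighbouring stamps. Now I hold and hand in.

```bash
python3 -m crank '[{"gripper":0,"travel":[0,0,0],"twist":[0,0,0]},{"gripper":0,"travel":[0,0,0],"twist":[0,0,0]},{"gripper":0,"travel":[0,0,0],"twist":[0,0,0]},{"gripper":0,"travel":[0,0,0],"twist":[0,0,0]},{"gripper":0,"travel":[0,0,0],"twist":[0,0,0]},{"gripper":0,"travel":[0,0,0],"twist":[0,0,0]},{"gripper":0,"travel":[0,0,0],"twist":[0,0,0]},{"gripper":0,"travel":[0,0,0],"twist":[0,0,0]},{"gripper":0,"travel":[0,0,0],"twist":[0,0,0]},{"gripper":0,"travel":[0,0,0],"twist":[0,0,0]}]'
python3 -m crank '[{"gripper":0,"travel":[0,0,0],"twist":[0,0,0]},{"gripper":0,"travel":[0,0,0],"twist":[0,0,0]},{"gripper":0,"travel":[0,0,0],"twist":[0,0,0]},{"gripper":0,"travel":[0,0,0],"twist":[0,0,0]},{"gripper":0,"travel":[0,0,0],"twist":[0,0,0]},{"gripper":0,"travel":[0,0,0],"twist":[0,0,0]},{"gripper":0,"travel":[0,0,0],"twist":[0,0,0]},{"gripper":0,"travel":[0,0,0],"twist":[0,0,0]},{"gripper":0,"travel":[0,0,0],"twist":[0,0,0]}]'
python3 -c "
from workcell import bot
print(bot.job_done())"
```

```text
time: 10.15
ee_pos: [0.5767, -0.0621, 0.0683]
tcp_rot: [180.0, 0.0, 90.2]
wrist_force: [0.2, 0.7, 0.3]
opening: -0.0003
grasp_force: 0.0
time: 11.28
ee_pos: [0.5767, -0.0621, 0.0683]
tcp_rot: [180.0, -0.0, 90.2]
wrist_force: [0.3, 0.5, -0.1]
opening: -0.0001
grasp_force: 0.0
the job is handed in; nothing more can be done
None
```

The arm pointed down at the ball stamp's top (about 22 mm clear), then at the empty hole's mouth (about 23 mm clear), for over two seconds each; it is still pointing there, no contact showed in the force readings or pictures, and the job was handed in at about 11.3 s.

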